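# Close the lamp boom's coupler

### The job

The lamp boom lies loose in its coupler on the white stand. Swing the coupler's hinged half over the boom and push it down until it rests on it, swing the bolt up into the slot of the lug, then turn the red T-handle clockwise until the boom is held firmly but not crushed. Do not force anything, let go at the end, and leave the boom where it lies and the other things on the table alone.

Things in the scene. Friction and masses are not known exactly. Their poses are not given: they have to be found in the camera images.
- stand: White foot plate 190 x 290 x 14 mm with two chrome pillars, fixed to the table. Origin: on the table under the middle of the coupler. Its y axis runs along the boom, its x axis square to it, from the bolt's side to the hinge's side (away from the robot at yaw 0); z is up. The fixed lower half of the coupler is 54 (x) by 30 (y) mm; the ears of its hinge reach 23 mm either side of the middle.
- cap: Hinged half of the coupler, aluminium, 28 mm wide along y. Origin on its hinge pin: 34 mm to the stand's +x of the boom's axis, 130 mm above the table, pin along the stand's y. Axes parallel to the stand's when closed (level); it starts turned back about y by 1.5 to 2.2 rad, its lug pointing up or back. Stiff hinge: stays where it is left, takes 1 to 3 N at the lug. Closed, its arch reaches 23 mm above the boom's axis.
- lug (a point): Middle of the slotted lug at the free end of the hinged half: 68 mm out from the hinge pin, towards the stand's -x when closed, and 6 mm above the pin. The lug is a fork 28 mm wide along y and 8 mm thick, from 52 to 83 mm out from the pin; its slot, 11 mm wide and 20 mm deep with a flared mouth, is open at the free end.
- pad: Black rubber pad inside the arch of the hinged half, 22 x 26 mm, origin on the face that meets the boom. It meets it when the half is within 0.065 rad of level: where exactly depends on the wear of the lower lining, too small to see. From there the lug gives about 0.13 mm per newton pushed on it; the boom feels twice the push at the lug. Some 30 N on the boom is a firm hold; over 40 N is too much.
- bolt: Steel swing bolt, shank 8 mm thick. Origin on its pin: 34 mm to the stand's -x of the boom's axis, 95 mm above the table, pin along the stand's y. Its z axis points along the shank to the handle. It starts leaning out to the stand's -x by 0.95 to 1.5 rad and goes no farther in than upright, where it stands in the closed half's slot. Stays where it is left; takes 0.5 to 2 N at the handle to swing.
- handle_bar (a point): Middle of the red bar of the T-handle at the end of the bolt: bar 46 mm long (this point's y axis; at the start along the stand's y), 12 x 12 mm thick, 82 mm from the bolt's pin at the start. It can be gripped by its two ends or across. The bolt's pin has side play of 0.06 rad either way, so the handle may stand up to 5 mm to one side.
- collar (a point): Middle of the underside of the steel collar, 19 mm across, fixed under the T-handle, 30 mm below the bar's middle. At the start it is screwed right up: with the hinged half pushed down onto the boom the bolt swings in with this collar 2 to 7 mm clear above the lug, otherwise it strikes the lug.
- handle (a joint): Turn of the T-handle, rad: 0 at the start (loose), grows clockwise seen from its top end. Bar and collar go 6.5 mm down the bolt per rad. Loose, it turns against 0.12 N m; its collar meets the lug after 0.3 to 1.05 rad (by the lining), then the torque climbs. The boom is properly held when it has climbed by 0.15 N m, about 0.35 rad after meeting; over 0.1 rad more is too tight. It stays where it is left.
- boom_mid (a point): The lamp boom, a loose chrome tube 25 mm thick, 400 mm long, 0.4 kg, along the stand's y, its axis 130 mm above the table, in the rubber-lined lower half and in a plain fork at y = -155 mm; lamp head hanging at its +y end, black weight at the other. This point is on its axis, within 8 mm of the middle of the coupler.
- tray: Steel dissecting tray 200 x 145 x 30 mm under the lamp; origin at the middle of its underside. Leave alone.
- dust_cap: Black dust cap, 34 mm across, 16 mm tall, on the stand's foot plate. Leave alone.
- eyepiece: Black microscope eyepiece standing on the table, 42 mm across, 56 mm tall. Leave alone.
- petri: Clear dish, 90 mm across, 16 mm tall. Leave alone.
- driver: Screwdriver with a yellow handle, 160 mm long, lying on the table. Leave alone.
- jar: Amber jar with a white cap, 56 mm across, 75 mm tall. Leave alone.
- watch: Wrist watch with a black strap, lying on the table. Leave alone.

How it is judged:
On the way, in this order (a step that is already met when the one before it is completed fails the run):
1. the hinged half is swung over and rests on the boom (level within 0.085 rad) (angle between lug's own z axis and vertical below 0.085 rad), for 0.2 s.
2. the bolt stands upright (within 0.10 rad) in the slot of the closed half (angle between lug's own z axis and vertical below 0.085 rad and angle between handle_bar's own z axis and vertical below 0.1 rad), for 0.2 s.
At the end, for the whole second after the job is handed in: The hinged half is level within 0.085 rad, the bolt upright within 0.10 rad in its slot with its collar tight on the lug, the coupler alone squeezes the boom with 22 to 42 N, and the boom lies at rest within 12 mm of where it was (all of step 2 and contact force between cap and boom between 22 and 42 N and contact force between bolt and cap above 5 N and distance of boom_mid from where it was at the start of the episode below 0.012 m and linear speed of boom below 0.01 m/s); the robot touches nothing.
It fails at once if the hinged half is slammed, forced or screwed onto the boom with more than 52 N (contact force between cap and boom above 52 N).
It fails at once if the bolt or its handle is forced against the hinged half with more than 40 N (contact force between bolt and cap above 40 N).
It fails at once if the boom is lifted or pushed by more than 20 mm (distance of boom_mid from where it was at the start of the episode above 0.02 m).
It fails at once if one of the other things is moved by more than 25 mm (distance of any of tray, dust_cap, eyepiece, petri, driver, jar, watch from where it was at the start of the episode above 0.025 m).
It also fails if it takes over 72 s, if anything falls off the work surface, if the arm or the gripper's body presses on something with over 40 N, if the wrist force passes 120 N, or if a joint passes its speed limit or range.

### The arm

A 6-joint arm with a two-finger parallel gripper is mounted at the origin on the work surface. World frame = base frame: x ahead of the robot, y to its left, z up, the work surface at z = 0. Lengths are in m, angles in rad, forces in N, time in s.
With the tool pointing down it reaches from about 0.375 to 0.9 m from the base axis. Payload 3.1 kg.
Tool frame: the origin (TCP) lies between the finger pads; the fingertips stand robot.tip_extent ahead of it and the grasp point (between the pads) lies 3 mm ahead of it (robot.tip_extent is the distance from the TCP to the fingertips, in m); z points along the fingers, x is the direction in which the jaws open and shut, and the axes are right-handed (so a half turn about z gives the same grasp; the last joint's range is limited). The gripper opens to 87 mm and grips with 3 to 60 N. Pads are 19 mm wide; open, the fingers measure 117 mm over their backs; the gripper's body (75 mm by 190 mm) begins 51 mm behind the grasp point.
Start: joints at [-1.474, 0.527, 1.433, -0, 1.181, -0.178], TCP at [0.17, -0.602, 0.245] pointing down, gripper open.
Joint ranges: [-3.08, 3.08], [-0.75, 2.2], [0.22, 2.44], [-1.43, 4.57], [0, 2.65], [-2.85, 2.85]. Speed limits (rad/s): [2.79, 2.79, 3.14, 3.14, 3.14, 3.14].

### API

Orientations are given as a unit quaternion [x, y, z, w].
In Python, from rig import robot, cams gives the robot as it stands.
- The arm moves only by the tool carry_out, never from a script. Its argument "steps" is a list of rows, each a list of 3 entries, a list of its own where there are three numbers: the shift along the world's x, y, z in cm, then the turn about the world's z in degrees, then the closure, from 0 (fully open) to 1 (shut). In form: [[[dx, dy, dz], spin, fingers], ...]. A call has 1 to 10 rows; each row shifts and turns the pose as measured when the row begins; what a row does not reach is not made up. A row lasts 1/10 s, in which the tool goes at most 50 mm and 8.59 degrees, less where a joint would pass 70% of its speed; a pose out of reach is approached as far as the arm can. A call with a gripper value outside its range is refused whole. The fingers move at their own pace and stop on an object; "squeeze" is the grip in N (left out, the last holds). Time passes only in rows, so rows that do not move let the fingers close. It gives the time, the measured TCP pose, the force and the opening at its end, in the units of the state.
- robot.get_obs(): the state, without advancing time (a new reading comes with each control period).
- cams.camera(name): name is "scene" or "top"; returns a dict with "pixels" (480x640x3 uint8, red, green, blue), "fx", "fy", "cx", "cy" (pixels), "eye" and "rotation" of the camera in the world. Camera axes: x right, y up, looking along -z (the intrinsics and any distortion apply to the point x, -y, -z); pixel columns grow to the right and rows downward; lengths in m; the calibration is good to about 2 mm. A picture is of the moment at which its call begins. There is no depth.
- robot.hand_in(): hands the job in, once; it reports no verdict.
The state is a dict: "time": time; "q": joint angles; "joint_velocities": joint speeds; "joint_torque": joint torques, N m; "position": TCP position; "tool_rot": TCP orientation; "ft_force": force on the tool from outside, world axes, zero at the start; "moment": the same for the moment, N m; "grip_width": finger opening in m.
Only numpy, scipy, OpenCV 4.12 (cv2) and the standard library are available. Lean on these libraries where they do the work, as an engineer would, in place of code of your own. Each camera call takes 0.05 s, during which the arm holds its last target. There are 200 camera calls.

## Working session

There is one attempt and no reset: what is moved stays moved. The work goes in short steps, Python scripts to look and compute and a tool call to move; the robot and the scene stay as the last step left them, time stands still between calls to the robot, and variables do not carry over. Pictures are saved under pics/ and viewed, about 8 in all and at most 12, crops included, and the job is handed in when it is done.

Besides the shell and the picture viewer there is one more tool, called by a JSON object that holds its "name" and its "arguments". carry_out: Moves the arm, as the interface text tells. Its arguments: {"type":"object","properties":{"steps":{"type":"array"},"squeeze":{"type":"number"}},"required":["steps"]}

```bash
mkdir -p pics; ls; cat > h.py <<'E'
import numpy as np, cv2
from rig import robot, cams
def shot(name,fn=None,crop=None,scale=1):
    c=cams.camera(name); im=cv2.cvtColor(np.asarray(c["pixels"]),cv2.COLOR_RGB2BGR)
    if fn:
        o=im if crop is None else im[crop[1]:crop[3],crop[0]:crop[2]]
        cv2.imwrite('pics/'+fn,cv2.resize(o,None,fx=scale,fy=scale,interpolation=cv2.INTER_CUBIC))
    return c,im
def ray(c,u,v):
    d=np.array([(u-c["cx"])/c["fx"],-(v-c["cy"])/c["fy"],-1.]); d=np.asarray(c["rotation"])@d
    return np.asarray(c["eye"]),d/np.linalg.norm(d)
def onz(c,u,v,z):
    e,d=ray(c,u,v); return e+d*(z-e[2])/d[2]
def proj(c,p):
    q=np.asarray(c["rotation"]).T@(np.asarray(p)-np.asarray(c["eye"]))
    return np.array([c["cx"]+c["fx"]*q[0]/-q[2],c["cy"]-c["fy"]*q[1]/-q[2]])
def tri(r1,r2):
    A=np.zeros((3,3));b=np.zeros(3)
    for e,d in(r1,r2):
        M=np.eye(3)-np.outer(d,d);A+=M;b+=M@e
    return np.linalg.solve(A,b)
E
python3 - <<'E'
from h import *
for n in("scene","top"):
    c,im=shot(n,n+'0.png'); print({k:v for k,v in c.items() if k!="pixels"})
print(robot.tip_extent, robot.get_obs())
E
```

```text
pics
{'fx': 459.62525165358153, 'fy': 459.62525165358153, 'cx': 312.847385672173, 'cy': 241.12145190055054, 'eye': array([ 1.21275443, -0.13801171,  0.91140763]), 'rotation': array([0.27730276, 0.22090491, 0.57060477, 0.74075259])}
{'fx': 488.60431615142096, 'fy': 488.60431615142096, 'cx': 325.80640743218635, 'cy': 243.47309073332082, 'eye': array([0.42498927, 0.03373201, 1.40450622]), 'rotation': array([ 0.02893728, -0.03859979, -0.70606644,  0.70650044])}
0.022 {'time': 0.1, 'q': array([-1.47448384e+00,  5.28347486e-01,  1.43375204e+00,  7.93924786e-06,
        1.18140816e+00, -1.78522946e-01]), 'joint_velocities': array([-8.83077169e-05, -3.24414168e-03, -3.91974456e-03,  4.92309591e-04,
        2.56842607e-04,  1.10578373e-04]), 'joint_torque': array([-1.74687893e-04, -4.40984917e+01, -1.77150464e+01,  6.35502138e-02,
        5.33925032e-02, -3.89356865e-05]), 'position': array([ 0.16957516, -0.6009255 ,  0.24369229]), 'tool_rot': array([ 7.97303102e-01, -6.03578368e-01, -6.45971425e-04, -7.06804944e-04]), 'ft_force': array([-0.02375639, -0.26979483, -0.03075944]), 'moment': array([ 0.03424625, -0.00526922, -0.01600365]), 'grip_width': 0.08657955546902424}
```

View pics/scene0.png

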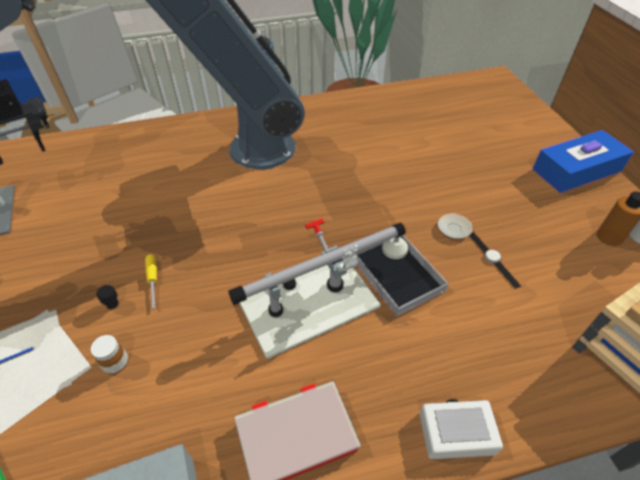

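View pics/top0.png

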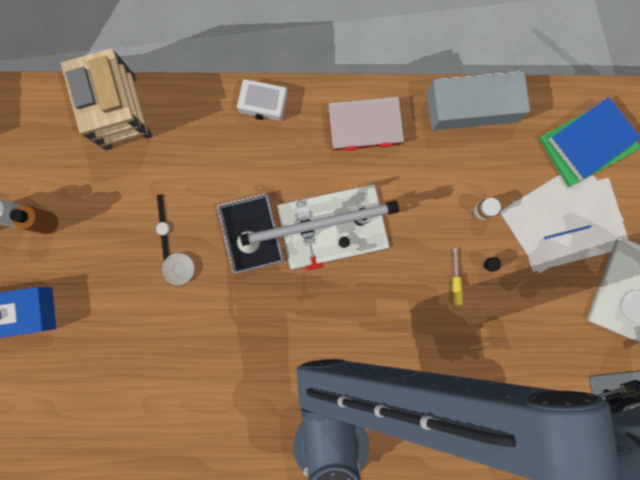

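```bash
sed -i 's/^from rig/from scipy.spatial.transform import Rotation as R\nfrom rig/; s/    return c,im/    c["rotation"]=R.from_quat(c["rotation"]).as_matrix(); return c,im/' h.py
python3 - <<'E'
from h import *
cs,a=shot("scene"); ct,b=shot("top")
cv2.imwrite('pics/z1.png',np.hstack([cv2.resize(a[200:330,290:420],(400,400),interpolation=3),cv2.resize(b[180:280,265:365],(400,400),interpolation=3)]))
def red(im,box):
    x0,y0,x1,y1=box;s=im[y0:y1,x0:x1].astype(int);m=((s[...,2]>110)&(s[...,1]<90)&(s[...,0]<90)).astype(np.uint8)
    v,u=np.nonzero(m);P=np.stack([u+x0,v+y0],1).astype(float)
    return P.mean(0),len(P),cv2.fitEllipse(P.astype(np.float32)) if len(P)>5 else 0
rs=red(a,(295,210,335,250));rt=red(b,(295,255,335,275));print(rs,rt)
print('handle',tri(ray(cs,*rs[0]),ray(ct,*rt[0])))
hsv=cv2.cvtColor(b,cv2.COLOR_BGR2HSV)
# foot plate
m=((hsv[...,1]<45)&(hsv[...,2]>150)).astype(np.uint8); m[:180]=0;m[280:]=0;m[:,:275]=0;m[:,395:]=0
m=cv2.morphologyEx(m,cv2.MORPH_CLOSE,np.ones((15,15)))
k=max(cv2.findContours(m,0,2)[0],key=cv2.contourArea);r=cv2.minAreaRect(k);print(r)
bp=np.array([onz(ct,u,v,.014) for u,v in cv2.boxPoints(r)]);print(bp, bp.mean(0))
print('boom ends',onz(ct,397,206,.13),onz(ct,241,241,.13))
E
```

```text
(array([314.65243902, 224.84756098]), 164, ((314.6031188964844, 225.33084106445312), (11.317185401916504, 17.01304054260254), 71.22262573242188)) (array([314.13445378, 265.        ]), 119, ((313.9508361816406, 264.110107421875), (10.980212211608887, 15.782037734985352), 76.87845611572266))
handle [0.49062458 0.04593861 0.12767453]
((331.5533142089844, 226.2750244140625), (65.74302673339844, 114.21018981933594), 77.56044006347656)
[[ 0.66493139  0.17889902  0.014     ]
 [ 0.73784268 -0.14309146  0.014     ]
 [ 0.5510396  -0.1817093   0.014     ]
 [ 0.48048945  0.1366856   0.014     ]] [ 0.60857578 -0.00230403  0.014     ]
boom ends [ 0.6469771  -0.17206481  0.13      ] [0.55336834 0.23814038 0.13      ]
```

View pics/z1.png

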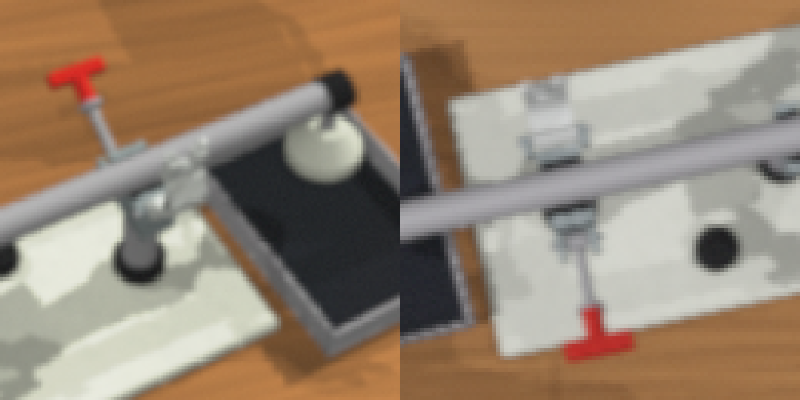

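```bash
python3 - <<'E'
from h import *
cs,a=shot("scene"); ct,b=shot("top")
T=lambda u,v:((u-400)/4+265-.4,v/4+180-.4); S=lambda u,v:(u*.325+290-.3,v*.325+200-.3)
yaw=.224;X=np.array([np.cos(yaw),np.sin(yaw),0]);Y=np.array([-X[1],X[0],0])
C=onz(ct,*T(570,202),.13);print('coupler ctr',C)
H=tri(ray(cs,*S(77,72)),ray(ct,*T(599,346)));print('bar',H)
for n,p in(('bar',H),('bar ends mid z',onz(ct,*T(599,346),.125)),('ears',onz(ct,*T(555,140),.135)),('lowerhalf front',onz(ct,*T(578,235),.10))):
    d=p-C;print(n,p,'stand xy',d@X,d@Y,p[2])
# cap tip: far end seen in top (548,85) and scene (187,150)
P=tri(ray(cs,*S(185,160)),ray(ct,*T(547,95)));d=P-C;print('cap far',P,d@X,d@Y)
for th in(1.5,1.7,1.9,2.1):
    for rho in(68,83):
        r=rho*1e-3;p=C+X*(.034-r*np.cos(th)+.006*np.sin(th))+np.array([0,0,r*np.sin(th)+.006*np.cos(th)])
        print(th,rho,p,'top crop',(proj(ct,p)-[265,180])*4+[400,0],'scene crop',(proj(cs,p)-[290,200])/.325)
E
```

```text
coupler ctr [0.58237038 0.0654219  0.13      ]
bar [0.48777598 0.04609081 0.13065056]
bar [0.48777598 0.04609081 0.13065056] stand xy -0.09652516558997873 0.002164261390198715 0.13065055515356588
bar ends mid z [0.48807351 0.0462276  0.125     ] stand xy -0.09620468791396865 0.0022315380890889796 0.125
ears [0.6226958  0.07527967 0.135     ] stand xy 0.04150767417281543 0.000653946392143511 0.135
lowerhalf front [0.56378271 0.06072205 0.1       ] stand xy -0.01916726962819402 -0.00045352422886228076 0.10000000000000009
cap far [0.64240663 0.07928342 0.1929079 ] 0.061615431837703405 0.00017927730664338084
1.5 68 [0.61666644 0.07323534 0.19825408] top crop [553.38520979 132.33233057] scene crop [163.11053533 127.55710483]
1.5 83 [0.61563189 0.07299964 0.21321651] top crop [552.98145349 130.17316605] scene crop [163.1767627  111.59904343]
1.7 68 [0.62986482 0.07624224 0.19666014] top crop [548.74397481 111.8221916 ] scene crop [173.13162129 142.55686505]
1.7 83 [0.63174921 0.07667154 0.21153511] top crop [547.23232576 104.76142665] scene crop [175.59135342 129.74495042]
1.9 68 [0.64249137 0.07911886 0.19240867] top crop [544.48314148  93.06068434] scene crop [182.6549635  159.76465042]
1.9 83 [0.64721956 0.08019605 0.20660317] top crop [541.94543775  81.47686965] scene crop [187.46323147 150.77982566]
2.1 68 [0.65404268 0.08175051 0.18566916] top crop [540.79194244  76.88009417] scene crop [191.21822074 178.38908026]
2.1 83 [0.66142618 0.08343265 0.1986173 ] top crop [537.36189669  61.37997892] scene crop [198.19298085 173.71203842]
```

```bash
python3 - <<'E'
from h import *
ct,b=shot("top")
for u in(262,270,276,320,330,345): print(u,[(v,*b[v,u]) for v in range(int(228-(u-308)*.22)-8,int(228-(u-308)*.22)+10)])
cv2.imwrite('pics/z2.png',cv2.resize(b[195:275,250:350],(800,640),interpolation=2)[:600])
E
```

```text
262 [(230, np.uint8(70), np.uint8(66), np.uint8(66)), (231, np.uint8(114), np.uint8(110), np.uint8(111)), (232, np.uint8(143), np.uint8(138), np.uint8(140)), (233, np.uint8(158), np.uint8(154), np.uint8(156)), (234, np.uint8(166), np.uint8(163), np.uint8(164)), (235, np.uint8(172), np.uint8(168), np.uint8(169)), (236, np.uint8(173), np.uint8(169), np.uint8(170)), (237, np.uint8(166), np.uint8(162), np.uint8(165)), (238, np.uint8(156), np.uint8(152), np.uint8(154)), (239, np.uint8(140), np.uint8(137), np.uint8(138)), (240, np.uint8(105), np.uint8(102), np.uint8(103)), (241, np.uint8(63), np.uint8(58), np.uint8(57)), (242, np.uint8(45), np.uint8(39), np.uint8(38)), (243, np.uint8(46), np.uint8(39), np.uint8(39)), (244, np.uint8(45), np.uint8(39), np.uint8(38)), (245, np.uint8(45), np.uint8(39), np.uint8(36)), (246, np.uint8(42), np.uint8(36), np.uint8(35)), (247, np.uint8(47), np.uint8(39), np.uint8(38))]
270 [(228, np.uint8(53), np.uint8(50), np.uint8(50)), (229, np.uint8(94), np.uint8(90), np.uint8(91)), (230, np.uint8(134), np.uint8(130), np.uint8(131)), (231, np.uint8(154), np.uint
[... 3771 characters left out ...]
t8(156), np.uint8(157)), (216, np.uint8(168), np.uint8(164), np.uint8(166)), (217, np.uint8(171), np.uint8(168), np.uint8(169)), (218, np.uint8(171), np.uint8(167), np.uint8(168)), (219, np.uint8(165), np.uint8(162), np.uint8(162)), (220, np.uint8(155), np.uint8(152), np.uint8(153)), (221, np.uint8(143), np.uint8(140), np.uint8(141)), (222, np.uint8(140), np.uint8(142), np.uint8(142)), (223, np.uint8(154), np.uint8(160), np.uint8(160)), (224, np.uint8(159), np.uint8(166), np.uint8(165)), (225, np.uint8(159), np.uint8(167), np.uint8(165)), (226, np.uint8(158), np.uint8(167), np.uint8(165)), (227, np.uint8(158), np.uint8(167), np.uint8(166)), (228, np.uint8(159), np.uint8(167), np.uint8(165))]
```

View pics/z2.png

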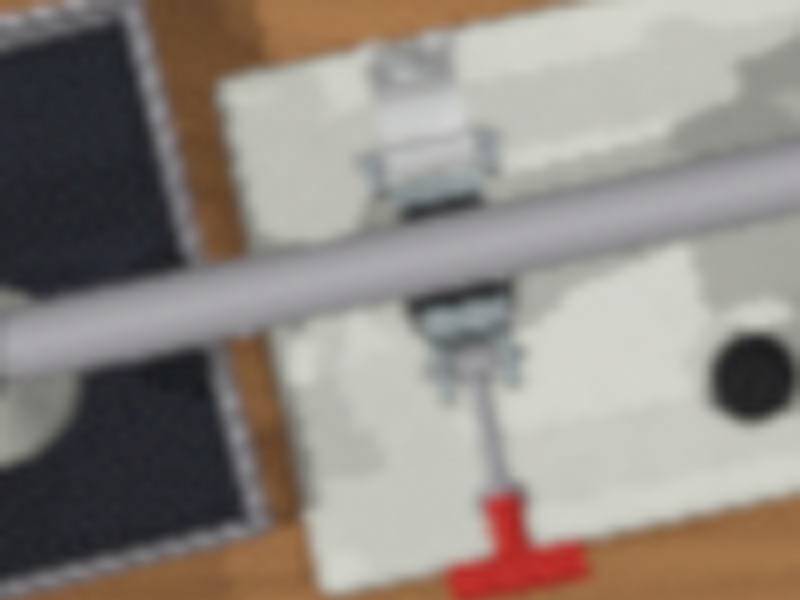

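```bash
python3 - <<'E'
from h import *
cs,a=shot("scene"); ct,b=shot("top")
e=[onz(ct,u,v,.13) for u,v in((330,220.5),(266,234.6))];d=e[1]-e[0];yaw=np.arctan2(-d[0],d[1]);print('yaw',yaw,np.degrees(yaw))
X=np.array([np.cos(yaw),np.sin(yaw),0]);Y=np.array([-X[1],X[0],0])
Z=lambda u,v:(250+u/8-.44,195+v/8-.44);S=lambda u,v:(u*.325+290-.3,v*.325+200-.3)
C=onz(ct,*Z(452,248),.13)
H=tri(ray(cs,*S(77,72)),ray(ct,*Z(518,573)))
P=tri(ray(cs,*S(185,140)),ray(ct,*Z(412,42)))
print('C',C,'X',X,'Y',Y)
for n,p in(('bar',H),('captip',P),('ears',onz(ct,*Z(432,158),.135)),('boltpin',onz(ct,*Z(478,372),.1))):d=p-C;print(n,p,d@X,d@Y)
np.save('f.npy',[C,X,Y])
for th in(1.6,1.7,1.8,1.9):
    r=.083;p=C+X*(.034-r*np.cos(th)+.006*np.sin(th))+np.array([0,0,r*np.sin(th)+.006*np.cos(th)])
    print(th,p,(proj(ct,p)+.44-[250,195])*8,(proj(cs,p)-[290,200])/.325)
E
```

```text
yaw 0.22051261810915818 12.63444234703485
C [0.59438511 0.0681977  0.13      ] X [0.97578545 0.21872986 0.        ] Y [-0.21872986  0.97578545  0.        ]
bar [0.48756021 0.04617198 0.13041252] -0.10905586982614222 0.001873422949299961
captip [0.64638148 0.07796494 0.21805324] 0.05287368077977962 -0.0018424224728347345
ears [0.62346567 0.07473232 0.135     ] 0.029805697303809952 1.5603479703874482e-05
boltpin [0.55647366 0.06013542 0.1       ] -0.03875690757124204 0.00042531350833787583
1.6 [0.63577891 0.07747643 0.21278941] [415.29120861  79.43045071] [178.68499898 132.68743056]
1.7 [0.64380287 0.07927507 0.21153511] [409.73433615  54.47173798] [184.913221   142.31972781]
1.8 [0.65166456 0.08103733 0.20946614] [404.41253141  30.60569611] [190.99870631 152.67461862]
1.9 [0.65928542 0.0827456  0.20660317] [399.38742262   8.10843753] [196.86448032 163.63127891]
```

{"name": "carry_out", "arguments": {"steps": [[[2.4, 3.3, 0.2], 8.4, 1], [[2.4, 3.3, 0.2], 8.4, 1], [[2.4, 3.3, 0.2], 8.4, 1], [[2.4, 3.3, 0.2], 8.4, 1], [[2.4, 3.3, 0.2], 8.4, 1], [[2.4, 3.3, 0.2], 8.4, 1], [[2.4, 3.3, 0.2], 8.4, 1], [[2.4, 3.3, 0.2], 8.4, 1], [[2.4, 3.3, 0.2], 8.4, 1], [[2.4, 3.3, 0.2], 8.4, 1]], "squeeze": 20}}

```text
time: 1.45
position: [0.4132, -0.2654, 0.2662]
tool_rot: [0.995, 0.101, 0.004, 0.002]
ft_force: [1.2, -0.1, 0.3]
grip_width: 0.015
```

{"name": "carry_out", "arguments": {"steps": [[[2.6, 3.5, 0], 8.5, 1], [[2.6, 3.5, 0], 8.5, 1], [[2.6, 3.5, 0], 8.5, 1], [[2.6, 3.5, 0], 8.5, 1], [[2.6, 3.5, 0], 8.5, 1], [[2.6, 3.5, 0], 8.5, 1], [[2.6, 3.5, 0], 8.5, 1], [[2.6, 3.5, 0], 8.5, 1], [[2.6, 3.5, 0], 8.5, 1], [[2.6, 3.5, 0], 8.5, 1]]}}

```text
time: 2.45
position: [0.6826, 0.1008, 0.2691]
tool_rot: [0.659, 0.752, 0.007, 0.0]
ft_force: [1.8, -0.7, 0.1]
grip_width: 0.0005
```

{"name": "carry_out", "arguments": {"steps": [[[0, 0, 0], 3, 1], [[0, 0, 0], 3, 1]]}}

```text
time: 2.65
position: [0.6857, 0.1074, 0.2682]
tool_rot: [0.613, 0.79, 0.009, 0.001]
ft_force: [-0.9, -0.5, -0.5]
grip_width: 0.0004
```

```bash
cat >> h.py <<'E'
def where():
    o=robot.get_obs();C,X,Y=np.load('f.npy');r=R.from_quat(o["tool_rot"]).as_matrix();d=o["position"]-C
    y=np.degrees(np.arctan2(r[1,0],r[0,0]))
    print('t',round(o["time"],2),'stand mm',np.round([d@X*1e3,d@Y*1e3,o["position"][2]*1e3],1),'tipz',round((o["position"][2]-robot.tip_extent)*1e3,1),'yaw',round(y,1),'F',np.round([o["ft_force"]@X,o["ft_force"]@Y,o["ft_force"][2]],1),'M',np.round(o["moment"],3),'w',round(o["grip_width"]*1e3,1),'q6',round(o["q"][5],2))
E
python3 -c "
from h import *
where()"
```

```text
t 2.65 stand mm [ 97.7  18.3 268.2] tipz 246.2 yaw 104.4 F [-1.  -0.3 -0.5] M [ 0.094 -0.145  0.083] w 0.4 q6 -1.84
```

{"name": "carry_out", "arguments": {"steps": [[[-0.4, -1.0, 0], -1.8, 1], [[0, -1.0, 0], 0, 1], [[0, 0, -1.5], 0, 1], [[0, 0, -1.5], 0, 1], [[0, 0, -1.5], 0, 1], [[0, 0, -1.0], 0, 1], [[0, 0, 0], 0, 1]]}}

```text
time: 3.35
position: [0.6805, 0.0792, 0.2129]
tool_rot: [0.631, 0.776, 0.009, 0.002]
ft_force: [0.4, 0.8, -0.8]
grip_width: 0.0001
```

```bash
python3 -c "
from h import *
where()
C,X,Y=np.load('f.npy')
# corner path: fingertip lower -x corner on outer face, rho, t=10
for th in (1.7,1.5,1.3,1.1,.9,.7,.5,.3,.15,.05):
    rho=.076 if th<1.1 else .070; t=.0105
    cx=.034-rho*np.cos(th)+t*np.sin(th); cz=.13+rho*np.sin(th)+t*np.cos(th)
    print(th,'tcp stand x',round((cx+.0095)*1e3,1),'tcp z',round((cz+.022)*1e3,1))
"
```

```text
t 3.35 stand mm [ 86.5  -8.1 212.9] tipz 190.9 yaw 101.7 F [ 0.6  0.6 -0.8] M [ 0.109 -0.089  0.02 ] w 0.1 q6 -1.83
1.7 tcp stand x 62.9 tcp z 220.1
1.5 tcp stand x 49.0 tcp z 222.6
1.3 tcp stand x 34.9 tcp z 222.3
1.1 tcp stand x 21.1 tcp z 219.1
0.9 tcp stand x 4.5 tcp z 218.1
0.7 tcp stand x -7.9 tcp z 209.0
0.5 tcp stand x -18.2 tcp z 197.7
0.3 tcp stand x -26.0 tcp z 184.5
0.15 tcp stand x -30.1 tcp z 173.7
0.05 tcp stand x -31.9 tcp z 166.3
```

{"name": "carry_out", "arguments": {"steps": [[[-0.2, 0.8, 0], 0.7, 1], [[-1.0, -0.2, 0], 0, 1], [[-1.0, -0.2, 0], 0, 1], [[-1.0, -0.2, 0], 0, 1], [[-1.0, -0.2, 0.2], 0, 1], [[-1.0, -0.2, 0.2], 0, 1], [[-1.0, -0.2, 0.2], 0, 1]]}}

```text
time: 4.05
position: [0.6191, 0.0743, 0.2241]
tool_rot: [0.626, 0.779, 0.014, 0.008]
ft_force: [1.9, 0.4, -0.7]
grip_width: 0.0003
```

```bash
python3 -c "
from h import *
where()"
```

```text
t 4.05 stand mm [ 25.4   0.5 224.1] tipz 202.1 yaw 102.4 F [ 1.9  0.  -0.7] M [ 0.204 -0.559 -0.055] w 0.3 q6 -1.86
```

{"name": "carry_out", "arguments": {"steps": [[[-1.0, -0.2, -0.3], 0, 1], [[-1.0, -0.2, -0.4], 0, 1], [[-0.7, -0.2, -0.5], 0, 1], [[-0.6, -0.1, -0.5], 0, 1], [[0, 0, 0], 0, 1]]}}

```text
time: 4.55
position: [0.5801, 0.0663, 0.2083]
tool_rot: [0.627, 0.779, 0.013, 0.008]
ft_force: [-0.8, -0.0, 0.3]
grip_width: 0.0005
```

```bash
python3 -c "
from h import *
where()"
```

```text
t 4.55 stand mm [-14.4   1.2 208.3] tipz 186.3 yaw 102.4 F [-0.8  0.2  0.3] M [ 0.099 -0.173 -0.034] w 0.5 q6 -1.88
```

{"name": "carry_out", "arguments": {"steps": [[[-0.4, -0.1, -0.5], 0, 1], [[-0.4, -0.1, -0.6], 0, 1], [[-0.4, -0.1, -0.6], 0, 1], [[-0.3, -0.1, -0.6], 0, 1], [[0, 0, 0], 0, 1]]}}

```text
time: 5.05
position: [0.5625, 0.0621, 0.1827]
tool_rot: [0.626, 0.779, 0.012, 0.006]
ft_force: [-0.5, -0.5, 0.5]
grip_width: 0.0002
```

```bash
python3 -c "
from h import *
where()
shot('scene','s2.png',(280,190,400,290),6)"
```

```text
t 5.05 stand mm [-32.5   1.1 182.7] tipz 160.7 yaw 102.4 F [-0.6 -0.4  0.5] M [ 0.119 -0.081  0.002] w 0.2 q6 -1.89
```

View pics/s2.png

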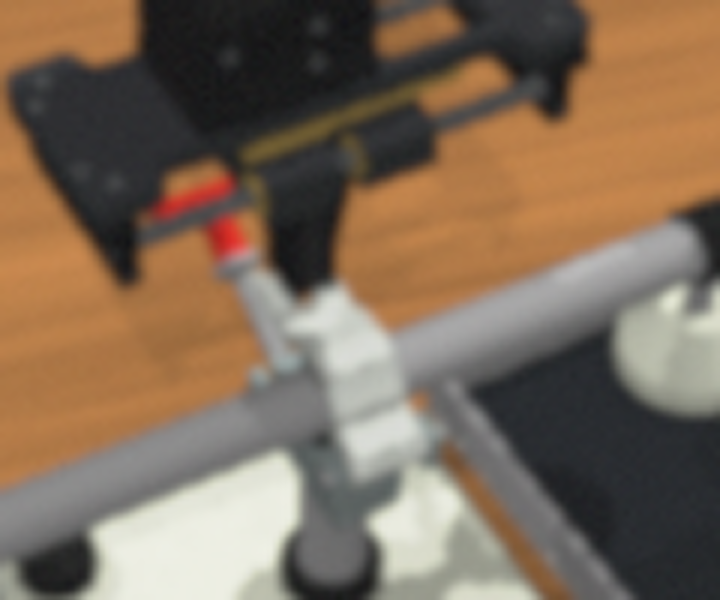

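{"name": "carry_out", "arguments": {"steps": [[[-0.3, -0.1, -0.4], 0, 1], [[0, 0, -0.4], 0, 1], [[0, 0, -0.4], 0, 1], [[0, 0, -0.2], 0, 1]]}}

```text
time: 5.5
position: [0.5593, 0.061, 0.168]
tool_rot: [0.626, 0.779, 0.011, 0.006]
ft_force: [-1.8, -1.1, 0.7]
grip_width: 0.0004
```

```bash
python3 -c "
from h import *
where()"
```

```text
t 5.5 stand mm [-35.8   0.6 168. ] tipz 146.0 yaw 102.4 F [-2.  -0.7  0.7] M [ 0.071  0.002 -0.015] w 0.4 q6 -1.89
```

{"name": "carry_out", "arguments": {"steps": [[[0, 0, -0.1], 0, 1], [[0, 0, -0.1], 0, 1], [[0, 0, -0.1], 0, 1]]}}

```text
time: 5.8
position: [0.5588, 0.0609, 0.1646]
tool_rot: [0.626, 0.78, 0.011, 0.005]
ft_force: [-2.0, -0.9, 5.4]
grip_width: 0.0002
```

{"name": "carry_out", "arguments": {"steps": [[[0, 0, -0.1], 0, 1], [[0, 0, 0], 0, 1]]}}

```text
time: 6.0
position: [0.5588, 0.0609, 0.1646]
tool_rot: [0.626, 0.78, 0.011, 0.005]
ft_force: [-1.5, -0.4, 2.6]
grip_width: 0.0005
```

```bash
python3 -c "
from h import *
where()"
```

```text
t 6.0 stand mm [-36.3   0.6 164.6] tipz 142.6 yaw 102.5 F [-1.6 -0.1  2.6] M [ 0.038  0.15  -0.041] w 0.5 q6 -1.89
```

{"name": "carry_out", "arguments": {"steps": [[[0, 0, -0.15], 0, 1], [[0, 0, -0.1], 0, 1]]}}

```text
time: 6.2
position: [0.5587, 0.0609, 0.1638]
tool_rot: [0.626, 0.78, 0.011, 0.006]
ft_force: [-2.7, -0.8, 9.5]
grip_width: 0.0004
```

{"name": "carry_out", "arguments": {"steps": [[[0, 0, -0.15], 0, 1]]}}

```text
time: 6.3
position: [0.5587, 0.0609, 0.1635]
tool_rot: [0.626, 0.78, 0.011, 0.006]
ft_force: [-4.3, -0.5, 12.6]
grip_width: 0.0005
```

{"name": "carry_out", "arguments": {"steps": [[[0, 0, 1.0], 0, 1], [[0, 0, 2.5], 0, 1], [[-1.8, -0.4, 2.0], 0, 0], [[-1.8, -0.4, 0], 0, 0], [[-1.8, -0.4, 0], 0, 0], [[-1.7, -0.3, 0], 0, 0], [[0, 0, 0], 0, 0], [[0, 0, 0], 0, 0]]}}

```text
time: 7.1
position: [0.4909, 0.0458, 0.2231]
tool_rot: [0.626, 0.78, 0.015, 0.011]
ft_force: [0.4, -0.3, 0.5]
grip_width: 0.04
```

```bash
python3 -c "
from h import *
where()
c,a=shot('scene');t,b=shot('top')
cv2.imwrite('pics/v3.png',np.hstack([cv2.resize(a[190:290,280:380],(400,400),interpolation=2),cv2.resize(b[200:280,270:350],(400,400),interpolation=2)]))
"
```

```text
t 7.1 stand mm [-105.9    0.8  223.1] tipz 201.1 yaw 102.5 F [ 0.3 -0.4  0.5] M [ 0.139 -0.135  0.047] w 40.0 q6 -1.94
```

View pics/v3.png

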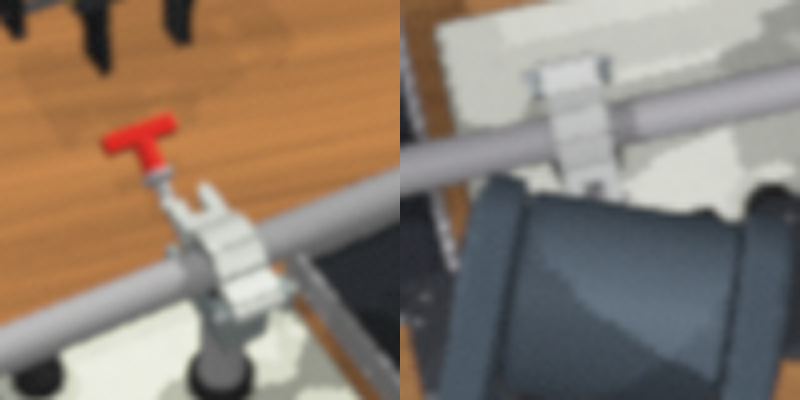

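{"name": "carry_out", "arguments": {"steps": [[[-0.3, 0.1, 0], 0, 0], [[0, 0, 0], 0, 0], [[0, 0, 0], 0, 0], [[0, 0, -1.5], 0, 0], [[0, 0, -2.0], 0, 0], [[0, 0, -2.0], 0, 0], [[0, 0, -1.5], 0, 0], [[0, 0, -1.0], 0, 0], [[0, 0, 0], 0, 0]]}}

```text
time: 8.1
position: [0.4929, 0.0472, 0.1405]
tool_rot: [0.626, 0.78, 0.017, 0.014]
ft_force: [-0.6, -0.6, 0.1]
grip_width: 0.0869
```

```bash
python3 -c "
from h import *
where()
"
```

```text
t 8.1 stand mm [-103.6    1.7  140.5] tipz 118.5 yaw 102.5 F [-0.7 -0.5  0.1] M [ 0.063 -0.039  0.011] w 86.9 q6 -1.95
```

{"name": "carry_out", "arguments": {"steps": [[[-0.5, -0.1, -0.7], 0, 0], [[0, 0, 0], 0, 0.3], [[0, 0, 0], 0, 1], [[0, 0, 0], 0, 1], [[0, 0, 0], 0, 1], [[0, 0, 0], 0, 1], [[0, 0, 0], 0, 1], [[0, 0, 0], 0, 1]], "squeeze": 6}}

```text
time: 8.9
position: [0.4896, 0.0459, 0.1355]
tool_rot: [0.625, 0.78, 0.018, 0.016]
ft_force: [-0.1, 0.3, -1.7]
grip_width: 0.0459
```

```bash
python3 -c "
from h import *
where()
"
```

```text
t 8.9 stand mm [-107.2    1.2  135.5] tipz 113.5 yaw 102.5 F [-0.   0.3 -1.7] M [ 0.109 -0.15  -0.013] w 45.9 q6 -1.95
```

{"name": "carry_out", "arguments": {"steps": [[[0.5, 0.1, 0.85], 0, 1], [[0.6, 0.1, 0.8], 0, 1], [[0.65, 0.15, 0.7], 0, 1], [[0.75, 0.15, 0.6], 0, 1], [[0.8, 0.2, 0.55], 0, 1]]}}

```text
time: 9.4
position: [0.5196, 0.0532, 0.1711]
tool_rot: [0.626, 0.78, 0.015, 0.011]
ft_force: [-0.3, -1.8, -2.6]
grip_width: 0.0459
```

```bash
python3 -c "
from h import *
where()
"
```

```text
t 9.4 stand mm [-76.2   1.7 171.1] tipz 149.1 yaw 102.5 F [-0.7 -1.6 -2.6] M [-0.063  0.014 -0.081] w 45.9 q6 -1.92
```

{"name": "carry_out", "arguments": {"steps": [[[1.0, 0.2, 0.2], 0, 1], [[0.9, 0.2, 0.25], 0, 1], [[0.8, 0.15, 0.1], 0, 1], [[0.6, 0.1, 0], 0, 1], [[0, 0, 0], 0, 1]]}}

```text
time: 9.9
position: [0.5563, 0.0606, 0.18]
tool_rot: [0.625, 0.78, 0.015, 0.012]
ft_force: [-1.3, -0.7, 2.3]
grip_width: 0.0458
```

```bash
python3 -c "
from h import *
where()
"
```

```text
t 9.9 stand mm [-38.8   0.9 180. ] tipz 158.0 yaw 102.6 F [-1.4 -0.4  2.3] M [ 0.001  0.102 -0.022] w 45.8 q6 -1.9
```

{"name": "carry_out", "arguments": {"steps": [[[0.25, 0.05, 0], 0, 1], [[0.2, 0.05, 0], 0, 1], [[0.1, 0, 0], 0, 1]]}}

```text
time: 10.2
position: [0.5625, 0.0618, 0.18]
tool_rot: [0.625, 0.78, 0.015, 0.012]
ft_force: [-2.2, -0.1, 3.4]
grip_width: 0.046
```

```bash
python3 -c "
from h import *
where()
a=shot('scene')[1]
cv2.imwrite('pics/v4.png',cv2.resize(a[180:280,280:400],(720,600),interpolation=2))
"
```

```text
t 10.2 stand mm [-32.5   0.7 180. ] tipz 158.0 yaw 102.6 F [-2.2  0.4  3.4] M [0.117 0.25  0.025] w 46.0 q6 -1.89
```

View pics/v4.png

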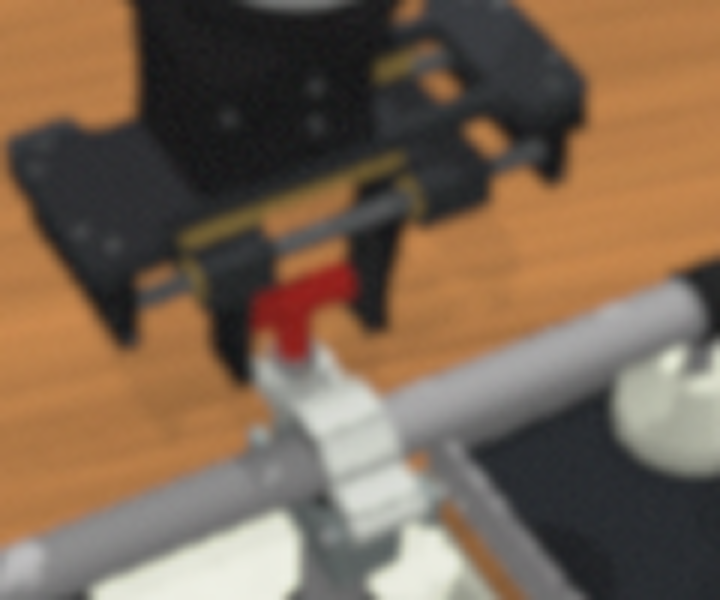

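{"name": "carry_out", "arguments": {"steps": [[[0.2, 0.05, 0], 0, 1], [[0.1, 0, 0], 0, 1]]}}

```text
time: 10.45
position: [0.5656, 0.0624, 0.1799]
tool_rot: [0.625, 0.78, 0.015, 0.012]
ft_force: [-1.8, -0.3, 4.3]
grip_width: 0.0458
```

{"name": "carry_out", "arguments": {"steps": [[[0.2, 0.05, 0], 0, 1], [[0.1, 0, 0], 0, 1]]}}

```text
time: 10.65
position: [0.567, 0.0627, 0.1797]
tool_rot: [0.625, 0.78, 0.014, 0.011]
ft_force: [-3.9, -0.5, 7.0]
grip_width: 0.0457
```

```bash
python3 -c "
from h import *
where()
"
```

```text
t 10.65 stand mm [-27.9   0.6 179.7] tipz 157.7 yaw 102.6 F [-3.9  0.4  7. ] M [-0.062  0.587 -0.008] w 45.7 q6 -1.89
```

```bash
python3 -c "
from h import *
C,X,Y=np.load('f.npy')
c,a=shot('scene')
s=a[190:260,300:360].astype(int);m=(s[...,2]>100)&(s[...,1]<70)&(s[...,0]<70);v,u=np.nonzero(m);print(len(u),u.min()+300,u.max()+300,v.min()+190,v.max()+190)
for p in((305,292),(303,297)):
    q=onz(c,p[0]/6+280-.4,p[1]/6+180-.4,.177)-C;print('v4 bar centre',q@X,q@Y)
for x in(-.034,-.028):
    for y in(-.023,.023):
        print(x,y,(proj(c,C+X*x+Y*y+[0,0,.047])+.4-[280,180])*6)
cv2.imwrite('pics/v5.png',cv2.resize(a[190:270,290:390],(800,640),interpolation=2)[:600])
"
```

```text
132 323 339 224 240
v4 bar centre -0.039384309498310295 0.004816540722527884
v4 bar centre -0.03753549075531065 0.0029780215313790423
-0.034 -0.023 [244.38883889 327.90301709]
-0.034 0.023 [355.77313412 284.59282865]
-0.028 -0.023 [252.18271566 338.82615531]
-0.028 0.023 [363.85643561 295.21439142]
```

View pics/v5.png

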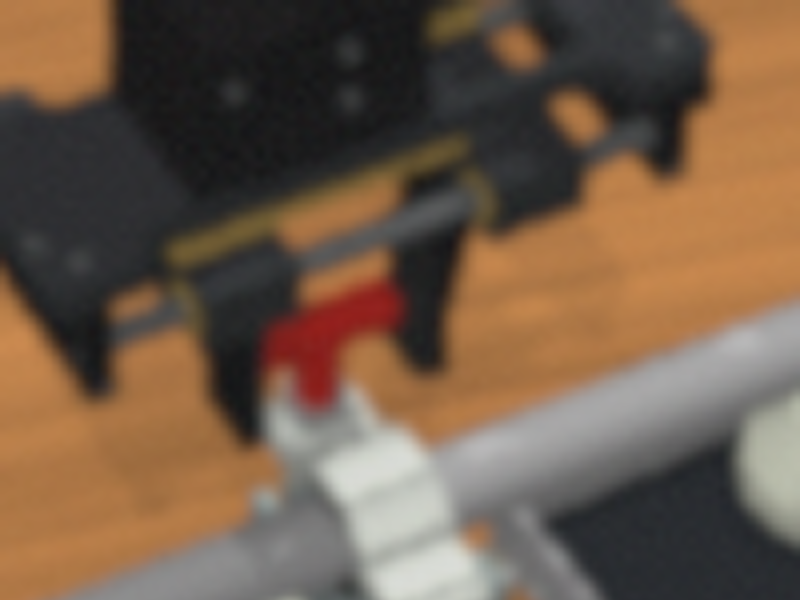

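```bash
python3 -c "
from h import *
C,X,Y=np.load('f.npy')
c,a=shot('scene');o=robot.get_obs();r=R.from_quat(o['tool_rot']).as_matrix()
f=lambda p:np.round((proj(c,p)+.44-[290,190])*8,0)
P=o['position']
print('grasp pt',f(P+r[:,2]*.003),'tips mid',f(P+r[:,2]*.022), r[:,2])
for s in(-1,1): print('tip corners +x side',[f(P+r[:,2]*.022+s*r[:,0]*(.023+k)+q*r[:,1]*.0095) for k in(0,.015) for q in(-1,1)])
for x in (-.034,-.028): print('bar ends at',x,[f(C+X*x+Y*y+[0,0,.0475]) for y in(-.023,0,.023)])
q=onz(c,331.5,229.9,.177)-C;print(q@X,q@Y)
"
```

```text
grasp pt [334. 343.] tips mid [334. 391.] [ 0.03359498  0.00823687 -0.99940159]
tip corners +x side [array([244., 398.]), array([276., 443.]), array([195., 417.]), array([227., 462.])]
tip corners +x side [array([390., 341.]), array([424., 384.]), array([437., 322.]), array([471., 365.])]
bar ends at -0.034 [array([246., 356.]), array([321., 327.]), array([395., 299.])]
bar ends at -0.028 [array([257., 371.]), array([332., 342.]), array([406., 313.])]
-0.03402031239090016 0.004535660007476055
```

{"name": "carry_out", "arguments": {"steps": [[[-0.1, 0, 0.1], 0, 1], [[0, 0, 0], 0, 1], [[0, 0, 0], 0, 1]], "squeeze": 25}}

```text
time: 11.05
position: [0.5663, 0.0626, 0.1799]
tool_rot: [0.625, 0.78, 0.014, 0.011]
ft_force: [-2.0, -0.7, 3.0]
grip_width: 0.0459
```

```bash
python3 -c "
from h import *
where()
"
```

```text
t 11.05 stand mm [-28.6   0.6 179.9] tipz 157.9 yaw 102.6 F [-2.1 -0.2  3. ] M [0.034 0.17  0.016] w 45.9 q6 -1.89
```

{"name": "carry_out", "arguments": {"steps": [[[0, 0, -0.05], -5, 1], [[0, 0, -0.05], -5, 1]]}}

```text
time: 11.25
position: [0.5664, 0.062, 0.1788]
tool_rot: [0.692, 0.721, 0.012, 0.012]
ft_force: [-1.7, -1.7, 1.4]
grip_width: 0.0456
```

```bash
python3 -c "
from h import *
where()
"
```

```text
t 11.25 stand mm [-28.7   0.  178.8] tipz 156.8 yaw 92.4 F [-2.  -1.3  1.4] M [-0.226  0.105  0.107] w 45.6 q6 -1.7
```

{"name": "carry_out", "arguments": {"steps": [[[0, 0, -0.05], -5, 1], [[0, 0, -0.05], -5, 1]]}}

```text
time: 11.45
position: [0.5663, 0.0613, 0.1776]
tool_rot: [0.754, 0.656, 0.01, 0.014]
ft_force: [-2.1, -1.4, 2.1]
grip_width: 0.0458
```

```bash
python3 -c "
from h import *
where()
"
```

```text
t 11.45 stand mm [-28.9  -0.6 177.6] tipz 155.6 yaw 82.0 F [-2.3 -0.9  2.1] M [-0.226  0.155  0.051] w 45.8 q6 -1.51
```

{"name": "carry_out", "arguments": {"steps": [[[0, 0, -0.05], -5, 1]]}}

```text
time: 11.55
position: [0.5662, 0.0609, 0.177]
tool_rot: [0.783, 0.622, 0.009, 0.015]
ft_force: [-1.8, -1.0, 1.6]
grip_width: 0.0456
```

```bash
python3 -c "
from h import *
where()
"
```

```text
t 11.55 stand mm [-29.1  -1.  177. ] tipz 155.0 yaw 76.9 F [-1.9 -0.6  1.6] M [-0.193  0.06   0.069] w 45.6 q6 -1.42
```

{"name": "carry_out", "arguments": {"steps": [[[0, 0.04, -0.05], -4, 1]]}}

```text
time: 11.65
position: [0.5661, 0.0608, 0.1765]
tool_rot: [0.805, 0.593, 0.008, 0.015]
ft_force: [-2.1, -2.2, 3.1]
grip_width: 0.0456
```

```bash
python3 -c "
from h import *
where()
"
```

```text
t 11.65 stand mm [-29.2  -1.  176.5] tipz 154.5 yaw 72.7 F [-2.6 -1.7  3.1] M [-0.344  0.204  0.129] w 45.6 q6 -1.34
```

{"name": "carry_out", "arguments": {"steps": [[[0, 0.04, -0.05], -4, 1]]}}

```text
time: 11.75
position: [0.566, 0.0606, 0.1761]
tool_rot: [0.826, 0.564, 0.007, 0.016]
ft_force: [-2.5, -2.3, 3.2]
grip_width: 0.0454
```

```bash
python3 -c "
from h import *
where()
"
```

```text
t 11.75 stand mm [-29.3  -1.2 176.1] tipz 154.1 yaw 68.6 F [-2.9 -1.7  3.2] M [-0.451  0.179  0.095] w 45.4 q6 -1.27
```

{"name": "carry_out", "arguments": {"steps": [[[0, 0.04, -0.05], -4, 1]]}}

```text
time: 11.85
position: [0.5659, 0.0604, 0.1758]
tool_rot: [0.845, 0.534, 0.006, 0.017]
ft_force: [-1.6, -1.7, 3.1]
grip_width: 0.0458
```

```bash
python3 -c "
from h import *
where()
a=shot('scene')[1]
cv2.imwrite('pics/v6.png',cv2.resize(a[190:270,290:390],(800,640),interpolation=2)[:600])
"
```

```text
t 11.85 stand mm [-29.5  -1.4 175.8] tipz 153.8 yaw 64.5 F [-1.9 -1.3  3.1] M [-0.346  0.218  0.118] w 45.8 q6 -1.19
```

View pics/v6.png

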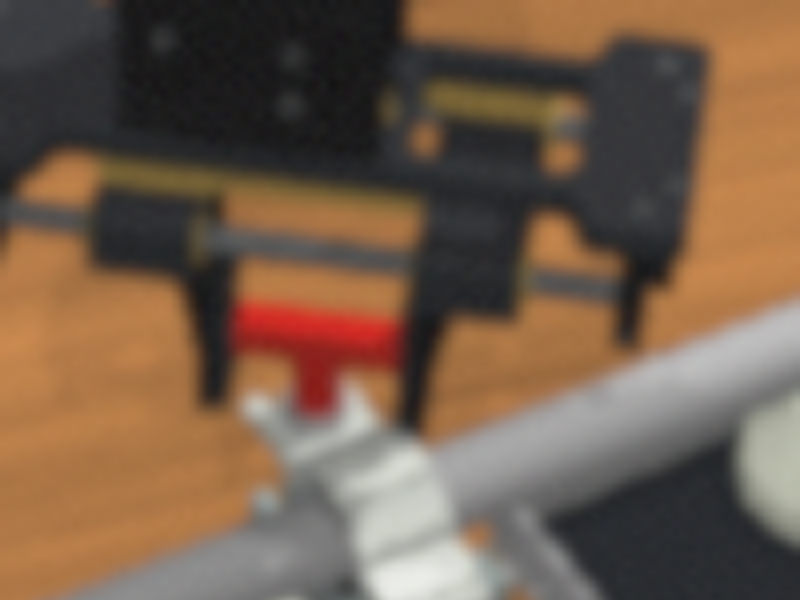

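{"name": "carry_out", "arguments": {"steps": [[[0, 0, 0], 0, 0.38], [[0, 0, 0], 0, 0.38], [[0, 0, 0.5], 0, 0.38], [[0, 0, 0.5], 0, 0.38], [[0, 0, 0], 0, 1], [[0, 0, 0], 0, 1], [[0, 0, 0], 0, 1], [[0, 0, 0], 0, 1]]}}

```text
time: 12.7
position: [0.5673, 0.0606, 0.1866]
tool_rot: [0.845, 0.534, 0.007, 0.017]
ft_force: [-0.8, -1.0, 1.3]
grip_width: 0.0455
```

```bash
python3 -c "
from h import *
where()
"
```

```text
t 12.7 stand mm [-28.1  -1.5 186.6] tipz 164.6 yaw 64.6 F [-1.  -0.8  1.3] M [-0.054 -0.121 -0.08 ] w 45.5 q6 -1.19
```

{"name": "carry_out", "arguments": {"steps": [[[0, 0.03, -0.05], -4, 1]]}}

```text
time: 12.8
position: [0.567, 0.0605, 0.1862]
tool_rot: [0.863, 0.504, 0.006, 0.018]
ft_force: [-2.1, -2.6, 2.1]
grip_width: 0.0457
```

```bash
python3 -c "
from h import *
where()
"
```

```text
t 12.8 stand mm [-28.4  -1.5 186.2] tipz 164.2 yaw 60.6 F [-2.6 -2.1  2.1] M [-0.421  0.218  0.219] w 45.7 q6 -1.12
```

{"name": "carry_out", "arguments": {"steps": [[[0, 0.03, -0.05], -4, 1]]}}

```text
time: 12.9
position: [0.5668, 0.0603, 0.1859]
tool_rot: [0.881, 0.473, 0.005, 0.018]
ft_force: [-0.5, -1.9, 1.9]
grip_width: 0.0456
```

```bash
python3 -c "
from h import *
where()
"
```

```text
t 12.9 stand mm [-28.7  -1.6 185.9] tipz 163.9 yaw 56.5 F [-0.9 -1.8  1.9] M [-0.252  0.068  0.169] w 45.6 q6 -1.04
```

{"name": "carry_out", "arguments": {"steps": [[[0, 0.03, -0.05], -4, 1]]}}

```text
time: 13.0
position: [0.5665, 0.0602, 0.1855]
tool_rot: [0.897, 0.441, 0.004, 0.019]
ft_force: [-0.9, -2.7, 1.2]
grip_width: 0.0455
```

```bash
python3 -c "
from h import *
where()
"
```

```text
t 13.0 stand mm [-28.9  -1.8 185.5] tipz 163.5 yaw 52.4 F [-1.5 -2.5  1.2] M [-0.292  0.121  0.258] w 45.5 q6 -0.97
```

{"name": "carry_out", "arguments": {"steps": [[[0, 0.03, -0.02], -2, 1]]}}

```text
time: 13.1
position: [0.5664, 0.0601, 0.1853]
tool_rot: [0.905, 0.426, 0.003, 0.019]
ft_force: [-1.4, -1.6, 1.0]
grip_width: 0.0457
```

```bash
python3 -c "
from h import *
where()
"
```

```text
t 13.1 stand mm [-29.1  -1.8 185.3] tipz 163.3 yaw 50.4 F [-1.7 -1.3  1. ] M [-0.227 -0.085  0.253] w 45.7 q6 -0.93
```

{"name": "carry_out", "arguments": {"steps": [[[0, 0.03, -0.02], -2, 1]]}}

```text
time: 13.2
position: [0.5663, 0.06, 0.1851]
tool_rot: [0.912, 0.41, 0.002, 0.02]
ft_force: [-0.3, -2.8, 0.6]
grip_width: 0.0455
```

```bash
python3 -c "
from h import *
where()
"
```

```text
t 13.2 stand mm [-29.2  -1.9 185.1] tipz 163.1 yaw 48.4 F [-0.9 -2.6  0.6] M [-0.294 -0.052  0.331] w 45.5 q6 -0.9
```

{"name": "carry_out", "arguments": {"steps": [[[0, 0, 0], 0, 1], [[0, 0, 0], 0, 0.38], [[0, 0, 0], 0, 0.2], [[0, 0, 0], 0, 0.2], [[0, 0, 0], 0, 0.2]]}}

```text
time: 13.7
position: [0.5668, 0.0607, 0.1848]
tool_rot: [0.912, 0.41, 0.003, 0.019]
ft_force: [0.6, -0.5, 1.0]
grip_width: 0.0665
```

{"name": "carry_out", "arguments": {"steps": [[[0, 0, 1.0], 0, 0.2], [[0, 0, 2.0], 0, 0.2], [[0, 0, 3.0], 0, 0], [[0, 0, 3.0], 0, 0], [[-3.0, -3.0, 2.0], 0, 0], [[-4.0, -4.0, 0], 0, 0], [[-4.0, -4.0, 0], 0, 0], [[-4.0, -4.0, 0], 0, 0], [[-3.0, -4.0, 0], 0, 0], [[0, 0, 0], 0, 0]]}}

```text
time: 14.7
position: [0.3955, -0.1213, 0.3053]
tool_rot: [0.911, 0.412, 0.008, 0.025]
ft_force: [0.4, 0.2, -1.2]
grip_width: 0.0868
```

```bash
python3 -c "
from h import *
where()
C,X,Y=np.load('f.npy')
c,a=shot('scene');t,b=shot('top')
cv2.imwrite('pics/v7.png',np.hstack([cv2.resize(a[190:290,280:380],(400,400),interpolation=2),cv2.resize(b[200:280,270:350],(400,400),interpolation=2)]))
"
```

```text
t 14.7 stand mm [-235.5 -141.4  305.3] tipz 283.3 yaw 48.7 F [ 0.4  0.2 -1.2] M [ 0.065 -0.066  0.002] w 86.8 q6 -1.4
```

View pics/v7.png

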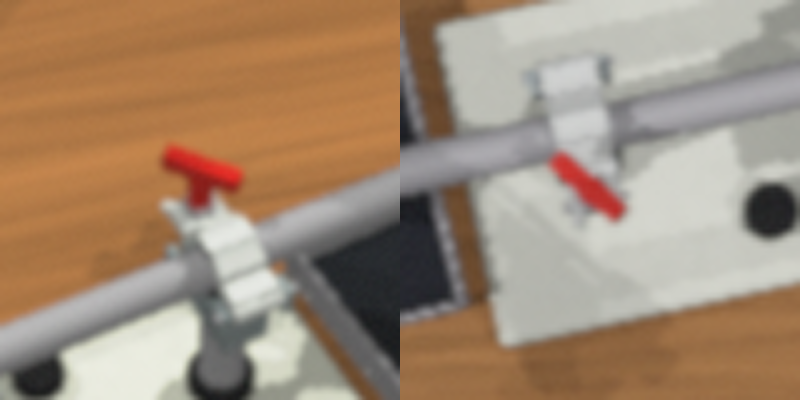

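```bash
python3 -c "
from h import *
C,X,Y=np.load('f.npy')
cs,a=shot('scene');t,b=shot('top')
def red(im,x0,y0,x1,y1):
    s=im[y0:y1,x0:x1].astype(int);v,u=np.nonzero((s[...,2]>110)&(s[...,1]<90)&(s[...,0]<90));return np.array([(u+x0),(v+y0)],np.float32).T
r=red(b,290,225,330,250);m=cv2.minAreaRect(r);print(m)
q=onz(t,*m[0],.174)-C;print('bar stand',q@X,q@Y)
p=cv2.fitLine(r,2,0,.01,.01).ravel();w=onz(t,*m[0],.174)-onz(t,m[0][0]+10*p[0],m[0][1]+10*p[1],.174);print('angle',np.degrees(np.arctan2(w[1],w[0])))
w2=tri(ray(cs,(202/4+280),(168/4+190)),ray(t,*m[0]))-C;print('tri',w2@X,w2@Y,w2[2]+.13)
print('boom v',[ (u,np.average(np.arange(v-9,v+9),weights=np.abs(b[v-9:v+9,u].astype(float).sum(1)>0))) for u,v in((262,236),)])
print([(v,int(b[v,262,0])) for v in range(229,243)])
"
```

```text
((306.75, 236.75), (16.26345443725586, 4.242640495300293), 45.0)
bar stand -0.03424282808018772 0.0045550156935434466
angle 48.84652757569327
tri -0.034338069542951544 0.0035913455905447473 0.17049640996534576
boom v [(262, np.float64(235.5))]
[(229, 47), (230, 67), (231, 105), (232, 130), (233, 144), (234, 153), (235, 158), (236, 156), (237, 150), (238, 139), (239, 126), (240, 103), (241, 66), (242, 48)]
```

```bash
python3 -c "
from rig import robot
print(robot.hand_in())"
```

```text
the job is handed in; nothing more can be done
None
```

The coupler is closed on the boom, the bolt stands in the slot, and the T-handle is tightened. I let go, backed the arm off and handed the job in at about 15 s; it reported no verdict.

**What I did:**
- **Hinged half:** I swung it over with the shut fingers and pressed it down to about 12 N at the lug. The pad's springing was clear in the readings.
- **Bolt:** I gripped the handle bar by its ends and swung the bolt up to its stop.
- **T-handle:** I turned it clockwise about 54° (0.95 rad). I re-gripped once, 10 mm higher, so the fingers would clear the arch.

**Last checks:**
- **Position:** the pictures show the hinged half closed. The bar is 34 mm to the bolt's side of the boom axis, where it should be when upright, and about 170 mm high. The bar's angle agrees with the turn I gave it.
- **Boom:** it looks unmoved at the one place I measured it, near its lamp end, to about a pixel.
- **Clamping force:** I could only estimate this. The turning torque rose from about 0.1 to 0.25–0.33 N m, with readings scattering by about 0.04. The last reading, 0.33, was above the 0.27 I aimed for. I stopped because the trend, and a separate estimate from the height where the half came to rest, both put the handle 0.34–0.37 rad past meeting the lug. The target was about 0.35.

**Disagreement:** while gripped, the tool's position read about 5 mm farther towards the hinge than the pictures placed the bar. I did not find out why, but the bolt is upright in the final pictures.

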